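# Run the die carriage home and cam-lock it

## Robot

A 7-joint arm with a two-finger parallel gripper is mounted at the origin on a cart in front of the work surface, level with it; the furniture and walls round the work are solid. World frame = base frame: x ahead of the robot, y to its left, z up, the work surface at z = 0. Lengths are in m, angles in rad, forces in N, time in s.
With the tool pointing down it reaches from about 0.425 to 0.875 m from the base axis. Payload 4.7 kg.
Tool frame: the origin (TCP) lies midway between the tips of the shut fingers; the grasp point (between the pads) lies 19 mm behind it; x points along the fingers, y is the direction in which the jaws open and shut, and the axes are right-handed (so a half turn about x gives the same grasp; the last joint's range is limited). The gripper opens to 87 mm and grips with 3 to 60 N. Pads are 19 mm wide; open, the fingers measure 117 mm over their backs; the gripper's body (75 mm by 190 mm) begins 51 mm behind the grasp point.
Start: joints at [-1.321, 0.321, -0.07, 1.45, 0.023, 1.371, -0.057], TCP at [0.152, 0.632, 0.223] pointing down, gripper open.
Joint ranges: [-2.86, 2.86], [-0.3, 2.09], [-1.38, 1.24], [0.06, 2.45], [-1.56, 4.7], [0.09, 2.05], [-2.69, 2.69]. Speed limits (rad/s): [2.57, 2.57, 3.14, 3.14, 3.14, 3.14, 3.14].

## Interface

Orientations are given as a rotation vector (axis times angle).
In Python, from bench import ctrl gives the robot as it stands. The module is installed in compiled form; this text tells all that it offers.
- The arm moves only by the shell command python3 -m jog 'ROWS' [FORCE]. ROWS is JSON, a list of rows, each an object with "rot": the turn, a rotation vector about the tool's x, y, z in units of 5 degrees (1.0 is 5 degrees), a list of three; "travel": the shift along the tool's x, y, z in units of 0.3 m (1.0 is 0.3 m), a list of three; "jaw": the closure, from -1 (fully open) to 1 (shut), so that 0 is half open. In form: [{"rot": [ax, ay, az], "travel": [tx, ty, tz], "jaw": jaw}, ...]. A call has 1 to 8 rows; each row shifts and turns the commanded pose from where the row before left it, along the tool's axes as they then stand; what a row does not reach is not made up. A row lasts 1/10 s, in which the tool goes at most 50 mm and 8.59 degrees, less where a joint would pass 70% of its speed; a pose out of reach is approached as far as the arm can. A call with a number of a shift or a turn outside -1 to 1 is refused whole. A call with a gripper value outside its range is refused whole. The fingers move at their own pace and stop on an object; FORCE is the grip in N (left out, the last holds). Time passes only in rows, so rows that do not move let the fingers close. It gives the time, the measured TCP pose, the force and the opening at its end, in the units of the state.
- ctrl.get_state(): the state, without advancing time (a new reading comes with each control period).
- ctrl.get_image(name): name is "scene" or "top" or "wrist"; returns the picture (420x560x3 uint8, red, green, blue); there is no depth.
- ctrl.camera_model(name): a dict with "mtx" (3x3 intrinsics, pixels), "extrinsics" (4x4, takes a point from world to camera coordinates); the wrist camera has in their place "hand_eye" (4x4, takes a point from camera to tool coordinates, whose origin is the TCP and whose axes are the tool frame's). Camera axes: x right, y up, looking along -z (the intrinsics and any distortion apply to the point x, -y, -z); pixel columns grow to the right and rows downward; lengths in m; the calibration is good to about 2 mm. A picture is of the moment at which its call begins: read the wrist's pose just before it. camera_model takes no time and is no camera call.
- ctrl.close_job(): hands the job in, once; it reports no verdict.
The state is a dict: "time": time; "joint_positions": joint angles; "qd": joint speeds; "joint_torque": joint torques, N m; "position": TCP position; "tool_rot": TCP orientation; "ft_force": force on the tool from outside, world axes, zero at the start; "torque": the same for the moment, N m; "grip_width": opening from 0.0 (shut) to 1.0 (fully open).
Only numpy, scipy, OpenCV 4.12 (cv2) and the standard library are available. Lean on these libraries where they do the work, as an engineer would, in place of code of your own. Each camera call takes 0.05 s, during which the arm holds its last target.

## Task

Set up the feed slide: push the carriage with the heel die along its guide until it is fully home against the end stop; it jams if pushed off its centre line. Then turn the black knob clockwise until the cam's high point bears on the sprung lock bolt and the bolt stands fully out in the carriage's slot, and let go. Keep the carriage in its guide and leave the things round the slide where they are.

Things in the scene. Friction and masses are not known exactly. Their poses are not given: they have to be found in the camera images.
- fixture: the feed slide, fixed to the table: aluminium plate 12 mm thick (y -120 to 175 mm), two steel rails with tops at 24 mm. Origin on the table top. +y is the direction in which the carriage goes home, +x points from the guide to the cam. Guide centre line x = -45 mm, inner width 113 mm. Lock bolt along x at y = 115 mm in a steel guide 52 mm high; upright cam axis at x = 84, y = 115 mm.
- stop_mid (a point): middle of the end stop's face on the guide's centre line, 25 mm above the table (fixture x = -45, y = 150 mm). The stop is 120 mm wide and its top is 38 mm above the table. Axes as the fixture's. The carriage's front edge rests on this face when fully home.
- carriage: loose dark steel carriage, 0.6 to 1 kg, lying in the guide: runner 110 (x) x 70 (y) x 14 mm, 1.5 mm of play to each rail. Origin at the centre of the runner's underside, axes as the fixture's. Starts 80 to 125 mm short of the stop; fully home its origin is at y = 115 mm in the fixture's frame. A heel die (a ring, 31 mm high) is fixed on it, top 45 mm above the origin.
- push_mid (a point): middle of the carriage's push face, 37 mm above the table: the flat tail face (looking to -y, 47 mm behind the carriage's origin) of the push bar, which reaches over both rails: 150 mm wide, 12 mm thick, 27 to 47 mm above the table, with a bright steel band at its middle. Pushed here along +y it slides (3 to 10 N); pushed near the ends of the bar it skews and jams in the guide.
- slot_mouth (a point): mouth of the slot in the carriage's lug, 36 mm above the table when in the guide. The lug stands on the runner at its cam side (x = 36 to 55 mm from the carriage's origin, up to 38 mm); the slot is 22 mm wide, centred at the carriage's y = 0, 15 mm deep, open to +x and upward. The lock bolt enters here.
- knob_axis (a point): point on the cam's upright axis, 74 mm above the table, mid height of the round black ribbed knob (48 mm diameter, 54 to 92 mm above the table). It does not turn with the knob. The knob turns the cam below it, a pear-shaped steel disc (28 to 44 mm high, base radius 20 mm, nose reaching 34 mm). It turns past the high point without a stop, needs under 0.4 N m and stays where it is left.
- bolt_tip (a point): tip of the sprung lock bolt (14x14 mm), on its centre line, 36 mm above the table. The cam drives it along the fixture's -x against a spring (4 N rising to 11 N): tip at fixture x = 19 mm drawn back, 5 mm at the cam's high point. The nose starts turned away and reaches the high point after 1.75 to 3.1 rad clockwise (seen from above); the bolt moves in the last 1.2 rad, and springs back beyond it.
- sand_block: bystander: cork sanding block 60x90x30 mm beside the guide, origin under its centre
- tape_roll: bystander: black tape roll, 60 mm across, 19 mm high, lying beyond the end stop, origin under its centre
- round_die: bystander: steel ring die 40 mm across, 35 mm high, standing beyond the end stop, origin under its centre
- awl_tool: bystander: awl with an orange handle, 144 mm long, lying beyond the end stop

How it is judged:
On the way:
1. the carriage is home against the end stop, the bolt still drawn back (y of carriage in the frame of fixture above 0.112 m and x of bolt_tip in the frame of fixture above 0.015 m), for 0.2 s.
At the end, for the whole second after the job is handed in: the carriage lies in its guide within 4 mm of fully home and at rest, and the bolt stands out in its slot to within 2 mm of the cam's full lift (tip at x below 7 mm in the fixture's frame, full lift is 5 mm), the knob let go (y of carriage in the frame of fixture above 0.111 m and z of carriage in the frame of fixture below 0.016 m and x of bolt_tip in the frame of fixture below 0.007 m and linear speed of carriage below 0.01 m/s); the robot touches nothing.
It fails at once if the carriage is lifted out of its guide (z of carriage in the frame of fixture above 0.027 m or angle between carriage's own z axis and vertical above 0.3 rad).
It fails at once if a bystander is pushed more than 30 mm away (distance of any of sand_block, tape_roll, round_die, awl_tool from where it was at the start of the episode above 0.03 m).
It also fails if it takes over 72 s, if anything falls off the work surface, if the arm or the gripper's body presses on something with over 40 N, if the wrist force passes 120 N, or if a joint passes its speed limit or range.

## Working session

There is one attempt and no reset: what is moved stays moved. The work goes in short steps, Python scripts to look and compute and a shell command to move; the robot and the scene stay as the last step left them, time stands still between calls to the robot, and variables do not carry over. Pictures are saved under pics/ and viewed, and the job is handed in when it is done.

```bash
ls; mkdir -p pics
python3 - <<'E'
from bench import ctrl
import cv2, numpy as np
np.set_printoptions(precision=4,suppress=True)
s=ctrl.get_state()
for k,v in s.items(): print(k,np.round(v,4))
for n in ["scene","top","wrist"]:
    cv2.imwrite(f"pics/{n}0.png",ctrl.get_image(n)[:,:,::-1])
    m=ctrl.camera_model(n)
    for k,v in m.items(): print(n,k,v)
E
```

```text
pics
time 0.0
joint_positions [-1.3209  0.3218 -0.0701  1.4517  0.0226  1.3708 -0.0569]
qd [ 0.0007 -0.      0.0001  0.0005  0.0001 -0.0005  0.0001]
joint_torque [ -0.0007 -49.1285  -0.4041 -31.2528  -0.0638   0.0437   0.0002]
position [0.1518 0.6314 0.2214]
tool_rot [ 0.1836  1.563  -0.1866]
ft_force [ 0.16    0.1321 -0.1989]
torque [-0.0163  0.0004  0.0283]
grip_width 1.0037
scene mtx [[428.6803   0.     281.8748]
 [  0.     428.6803 206.7377]
 [  0.       0.       1.    ]]
scene extrinsics [[-0.8825 -0.4701  0.0131  0.5822]
 [ 0.3296 -0.5984  0.7303 -0.1026]
 [-0.3354  0.6488  0.683  -0.8803]
 [ 0.      0.      0.      1.    ]]
top mtx [[502.0888   0.     284.8162]
 [  0.     502.0888 218.8501]
 [  0.       0.       1.    ]]
top extrinsics [[ 0.0217 -0.9997 -0.0091  0.1937]
 [ 0.9875  0.02    0.1566 -0.5557]
 [-0.1564 -0.0124  0.9876 -0.9421]
 [ 0.      0.      0.      1.    ]]
wrist mtx [[305.2916   0.     279.26  ]
 [  0.     305.2916 205.6505]
 [  0.       0.       1.    ]]
wrist hand_eye [[-0.0005  0.3003 -0.9539 -0.1623]
 [ 1.      0.0001 -0.0005 -0.    ]
 [-0.     -0.9539 -0.3003 -0.0829]
 [ 0.      0.      0.      1.    ]]
```

View pics/top0.png

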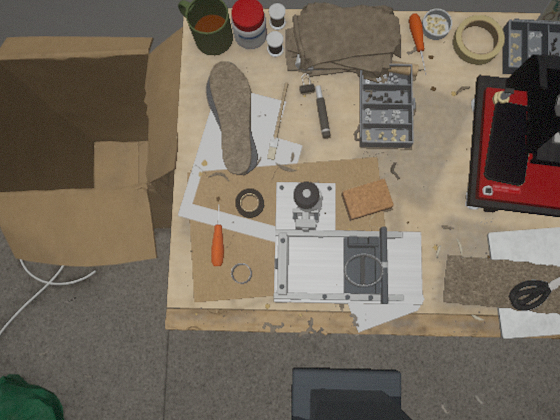

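View pics/scene0.png

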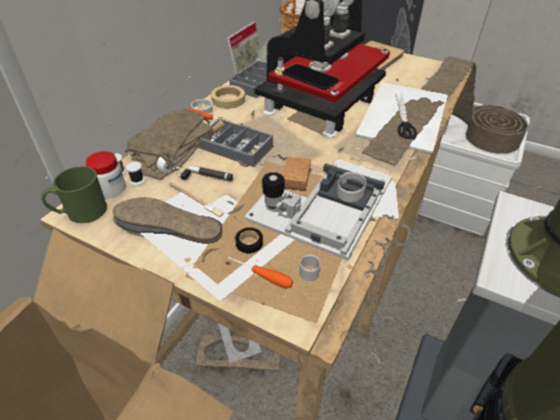

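View pics/wrist0.png

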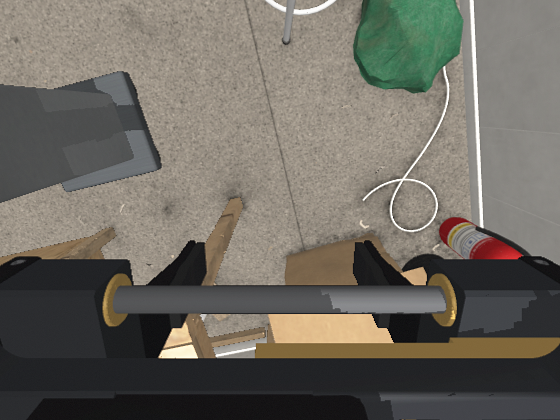

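Top view: image up is world +x and left is world +y. The carriage is at about (365,265), the push bar at x≈384, the knob at (306,195) and the end stop at x≈281. I'll enlarge it for measuring.

Run:
```python
import cv2
im=cv2.imread("pics/top0.png")
c=im[165:315,255:435]
cv2.imwrite("pics/top0c.png",cv2.resize(c,None,fx=4,fy=4,interpolation=cv2.INTER_CUBIC))
im=cv2.imread("pics/scene0.png")
c=im[150:260,235:405]
cv2.imwrite("pics/scene0c.png",cv2.resize(c,None,fx=4.5,fy=4.5,interpolation=cv2.INTER_CUBIC))
```

```text
(no output)
```

View pics/top0c.png

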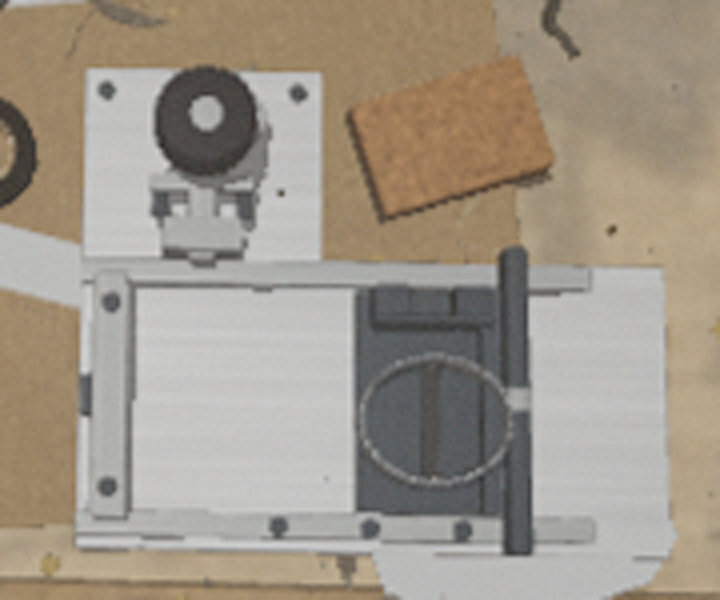

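View pics/scene0c.png

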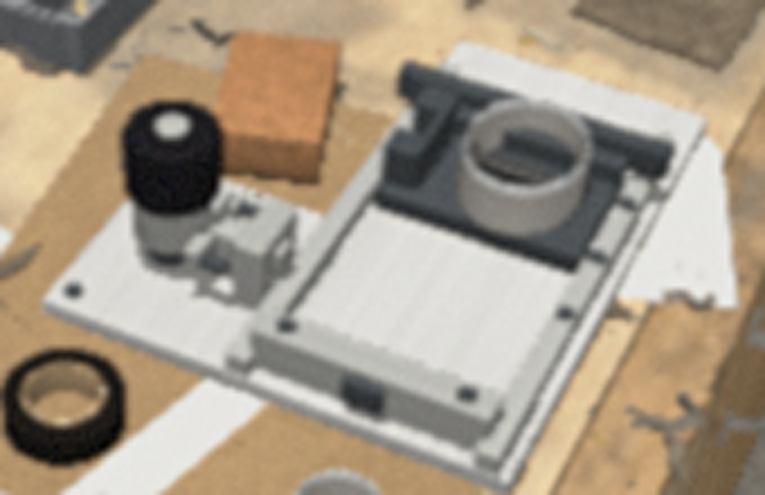

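```bash
cat > h.py <<'E'
from bench import ctrl
import numpy as np, cv2
from scipy.spatial.transform import Rotation as R
np.set_printoptions(precision=4,suppress=True)
def ray(cam,uv,z):
    m=ctrl.camera_model(cam);K=m["mtx"];E=np.array(m["extrinsics"])
    d=np.linalg.inv(K)@np.array([uv[0],uv[1],1.]);d=np.array([d[0],-d[1],-d[2]])
    Rm=E[:3,:3];c=-Rm.T@E[:3,3];w=Rm.T@d
    return c+w*(z-c[2])/w[2]
def proj(cam,p):
    m=ctrl.camera_model(cam);q=np.array(m["extrinsics"])@np.r_[p,1];K=m["mtx"]
    u=np.array(K)@np.array([q[0],-q[1],-q[2]]);return u[:2]/u[2]
def wray(uv,z,st):
    m=ctrl.camera_model("wrist");H=np.array(m["hand_eye"])
    d=np.linalg.inv(m["mtx"])@np.array([uv[0],uv[1],1.]);d=np.array([d[0],-d[1],-d[2]])
    T=R.from_rotvec(st["tool_rot"]).as_matrix()
    c=T@H[:3,3]+st["position"];w=T@H[:3,:3]@d
    return c+w*(z-c[2])/w[2]
def show():
    s=ctrl.get_state();print(s["time"],s["position"]);print(R.from_rotvec(s["tool_rot"]).as_matrix());print(s["joint_positions"],s["ft_force"],s["grip_width"])
E
python3 - <<'E'
from h import *
t=lambda u,v,z:ray("top",(255+u/4,165+v/4),z)
for n,a in dict(plTL=(85,69,.012),plTR=(322,72,.012),plR=(664,267,.012),plRb=(668,545,.012),plLb=(76,547,.012),knobtop=(207,113,.092),bandtailtop=(528,398,.047),barTopR=(527,250,.047),barBotR=(532,553,.047),railTL=(85,262,.024),railTR=(592,270,.024),railBR=(594,542,.024),railBL=(80,543,.024),railTinL=(133,288,.024),railTinR=(590,291,.024),railBinR=(594,520,.024),railBinL=(133,515,.024),stopT=(131,272,.038),stopB=(127,517,.038),scr1=(111,302,.038),scr2=(107,487,.038)).items(): print(n,t(*a))
s=lambda u,v,z:ray("scene",(235+u/4.5,150+v/4.5),z)
print("scene knob",s(173,125,.092)); 
show()
E
```

```text
plTL [0.6325 0.225  0.012 ]
plTR [0.6333 0.1034 0.012 ]
plR [ 0.5359 -0.0696  0.012 ]
plRb [ 0.3975 -0.0687  0.012 ]
plLb [0.3901 0.2235 0.012 ]
knobtop [0.5937 0.1645 0.092 ]
bandtailtop [0.466  0.0063 0.047 ]
barTopR [0.5381 0.006  0.047 ]
barBotR [0.3923 0.0051 0.047 ]
railTL [0.5309 0.2222 0.024 ]
railTR [ 0.532  -0.0306  0.024 ]
railBR [ 0.3982 -0.0296  0.024 ]
railBL [0.3922 0.2213 0.024 ]
railTinL [0.5183 0.1979 0.024 ]
railTinR [ 0.5215 -0.0295  0.024 ]
railBinR [ 0.4088 -0.0298  0.024 ]
railBinL [0.4063 0.1956 0.024 ]
stopT [0.5245 0.199  0.038 ]
stopB [0.4052 0.1985 0.038 ]
scr1 [0.5094 0.2085 0.038 ]
scr2 [0.4193 0.2085 0.038 ]
scene knob [0.5934 0.165  0.092 ]
0.15 [0.1518 0.6316 0.2217]
[[-0.0003  0.2336  0.9723]
 [-0.0014  0.9723 -0.2336]
 [-1.     -0.0014  0.0001]]
[-1.3209  0.3216 -0.0701  1.4514  0.0226  1.3708 -0.0569] [-0.663   0.2496 -0.7491] 1.000589730139508
```

Measured from the top image:

| Item | World position |
|---|---|
| Guide centre line | x≈0.465 at the bar, 0.463 at the stop (yaw about 0.8°) |
| Tail face | y≈0.006 |
| Stop face | y≈0.1985 |
| Knob axis | (0.594, 0.165) |

The push should travel about 111 mm. I'll move over now, rotating on the way.

```bash
python3 -m jog '[{"rot":[0,0,0],"travel":[-0.05,-0.08,0.13],"jaw":1},{"rot":[0,0,0],"travel":[-0.05,-0.08,0.13],"jaw":1},{"rot":[0,0,0],"travel":[0,-0.08,0.14],"jaw":1},{"rot":[0,0,0],"travel":[0,-0.08,0.14],"jaw":1},{"rot":[0,0,0],"travel":[0,-0.08,0.14],"jaw":1},{"rot":[0,0,0],"travel":[0,-0.08,0.14],"jaw":1},{"rot":[0,0,0],"travel":[0,-0.08,0.14],"jaw":1},{"rot":[0,0,0],"travel":[0,-0.08,0.14],"jaw":1}]' 20; python3 -c "from h import *;show()"
```

```text
time: 0.95
position: [0.4289, 0.3666, 0.2525]
tool_rot: [0.185, 1.563, -0.185]
ft_force: [0.4, 1.0, 0.4]
grip_width: 0.361
0.95 [0.4289 0.3666 0.2525]
[[ 0.      0.2334  0.9724]
 [ 0.0002  0.9724 -0.2334]
 [-1.      0.0002 -0.    ]]
[-0.9102  0.1231  0.1715  1.6313 -0.0215  1.3888  0.5991] [0.3799 0.9977 0.4007] 0.36082343387412
```

```bash
python3 -m jog '[{"rot":[0,0,0],"travel":[0,-0.155,0.052],"jaw":1},{"rot":[0,0,0],"travel":[0,-0.155,0.052],"jaw":1},{"rot":[0,0,0],"travel":[0,-0.155,0.052],"jaw":1},{"rot":[0,0,0],"travel":[0,-0.155,0.052],"jaw":1},{"rot":[0,0,0],"travel":[0,-0.155,0.052],"jaw":1},{"rot":[0,0,0],"travel":[0,-0.155,0.052],"jaw":1},{"rot":[0,0,0],"travel":[0,-0.155,0.052],"jaw":1},{"rot":[0,0,0],"travel":[0,-0.155,0.052],"jaw":1}]'
python3 -m jog '[{"rot":[1,0,0],"travel":[0,0,0],"jaw":1},{"rot":[1,0,0],"travel":[0,0,0],"jaw":1},{"rot":[1,0,0],"travel":[0,0,0],"jaw":1},{"rot":[1,0,0],"travel":[0,0,0],"jaw":1},{"rot":[1,0,0],"travel":[0,0,0],"jaw":1},{"rot":[1,0,0],"travel":[0,0,0],"jaw":1},{"rot":[1,0,0],"travel":[0,0,0],"jaw":1},{"rot":[1,0,0],"travel":[0,0,0],"jaw":1}]'
python3 -m jog '[{"rot":[1,0,0],"travel":[0,0,0],"jaw":1},{"rot":[1,0,0],"travel":[0,0,0],"jaw":1},{"rot":[1,0,0],"travel":[0,0,0],"jaw":1},{"rot":[1,0,0],"travel":[0,0,0],"jaw":1},{"rot":[1,0,0],"travel":[0,0,0],"jaw":1},{"rot":[1,0,0],"travel":[0,0,0],"jaw":1},{"rot":[1,0,0],"travel":[0,0,0],"jaw":1},{"rot":[0.15,0,0],"travel":[0,0,0],"jaw":1}]'
python3 - <<'E'
from h import *
show()
s=ctrl.get_state()
cv2.imwrite("pics/w1.png",ctrl.get_image("wrist")[:,:,::-1])
E
```

```text
time: 1.75
position: [0.462, -0.0246, 0.2526]
tool_rot: [0.186, 1.562, -0.184]
ft_force: [0.8, 0.4, 0.4]
grip_width: 0.005
time: 2.55
position: [0.4621, -0.0227, 0.2523]
tool_rot: [0.731, 1.445, -0.731]
ft_force: [-0.2, -0.9, -1.0]
grip_width: 0.005
time: 3.35
position: [0.4621, -0.0227, 0.2524]
tool_rot: [1.2, 1.215, -1.201]
ft_force: [0.5, 0.2, 0.2]
grip_width: 0.006
3.35 [ 0.4621 -0.0227  0.2524]
[[-0.0004  0.9999  0.0119]
 [ 0.0001  0.0119 -0.9999]
 [-1.     -0.0004 -0.0001]]
[-0.4877 -0.1201  0.4439  1.8605  0.0522  1.3902 -0.044 ] [0.5085 0.2227 0.2141] 0.0057288778933408365
```

View pics/w1.png

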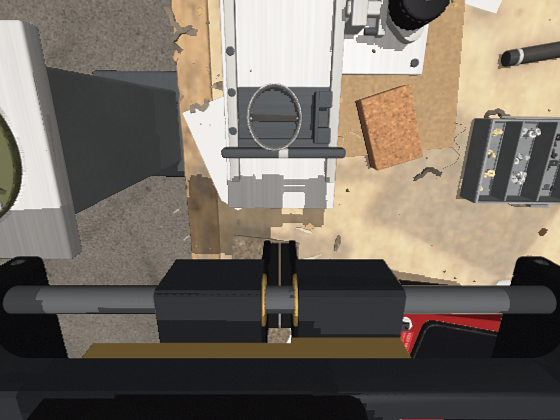

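The wrist view shows the bar at row ≈153 with its bright band at (284,153). The shut fingers are at column 280.

Run:
```python
from h import *
im=cv2.imread("pics/w1.png");s=ctrl.get_state()
cv2.imwrite("pics/w1c.png",cv2.resize(im[70:220,210:360],None,fx=4,fy=4,interpolation=cv2.INTER_CUBIC))
for uv,z in [((284,158),.047),((222,157),.047),((345,157),.047),((237,208),.012),((336,208),.012)]: print(uv,wray(uv,z,s))
```

```text
(284, 158) [0.4676 0.0049 0.047 ]
(222, 157) [0.393  0.0051 0.047 ]
(345, 157) [0.5409 0.0071 0.047 ]
(237, 208) [ 0.4043 -0.0704  0.012 ]
(336, 208) [ 0.5415 -0.0686  0.012 ]
```

View pics/w1c.png

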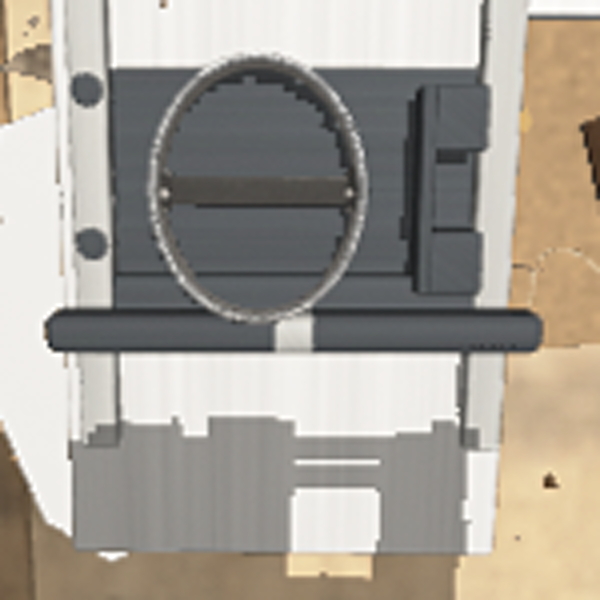

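```bash
python3 -m jog '[{"rot":[0,0,0],"travel":[0,0.013,0.08],"jaw":1},{"rot":[0,0,0],"travel":[0.15,0,0],"jaw":1},{"rot":[0,0,0],"travel":[0.15,0,0],"jaw":1},{"rot":[0,0,0],"travel":[0.15,0,0],"jaw":1},{"rot":[0,0,0],"travel":[0.15,0,0],"jaw":1},{"rot":[0,0,0],"travel":[0.14,0,0],"jaw":1},{"rot":[0,0,0],"travel":[0,0,0],"jaw":1}]'
python3 - <<'E'
from h import *
show()
s=ctrl.get_state()
cv2.imwrite("pics/w2.png",ctrl.get_image("wrist")[:,:,::-1])
cv2.imwrite("pics/t2.png",ctrl.get_image("top")[:,:,::-1])
E
```

```text
time: 4.1
position: [0.4612, -0.0467, 0.0257]
tool_rot: [1.192, 1.223, -1.208]
ft_force: [-0.4, 0.1, -0.1]
grip_width: 0.005
4.1 [ 0.4612 -0.0467  0.0257]
[[-0.0115  0.9998  0.0144]
 [-0.0018  0.0144 -0.9999]
 [-0.9999 -0.0115  0.0016]]
[-0.4379  0.1437  0.5099  2.1177 -0.0853  0.9115  0.1352] [-0.4212  0.0532 -0.0873] 0.0051882509559017876
```

View pics/w2.png

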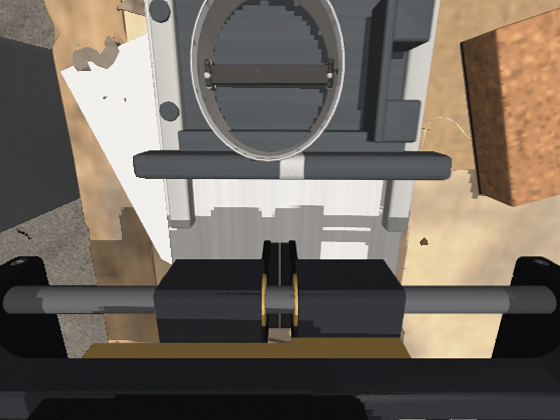

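Bar band at (292,165). The tool came out about 5 mm low in x and slightly tilted, so I'll let it settle and correct.

```bash
python3 -m jog '[{"rot":[0,0,0],"travel":[0,0,0],"jaw":1},{"rot":[0,0,0],"travel":[0,0,0],"jaw":1}]'
python3 - <<'E'
from h import *
show()
s=ctrl.get_state()
im=cv2.imread("pics/w2.png")
for uv,z in [((292,179),.047),((135,177),.047),((451,177),.047)]: print(uv,wray(uv,z,s))
E
```

```text
time: 4.4
position: [0.4687, -0.0464, 0.033]
tool_rot: [1.202, 1.213, -1.196]
ft_force: [-0.8, -0.1, -0.7]
grip_width: 0.008
4.4 [ 0.4687 -0.0464  0.033 ]
[[ 0.0047  0.9999  0.0133]
 [ 0.0009  0.0133 -0.9999]
 [-1.      0.0047 -0.0009]]
[-0.4381  0.1345  0.5106  2.1089 -0.0845  0.9123  0.1334] [-0.7699 -0.1098 -0.7192] 0.008350387636238804
(292, 179) [0.4743 0.0037 0.047 ]
(135, 177) [0.3968 0.0038 0.047 ]
(451, 177) [0.5532 0.0057 0.047 ]
```

```bash
python3 -m jog '[{"rot":[0,0,0],"travel":[0,0,0],"jaw":1},{"rot":[0,0,0],"travel":[0,0,0],"jaw":1},{"rot":[0,0,0],"travel":[0,0,0],"jaw":1}]'
python3 - <<'E'
from h import *
show()
s=ctrl.get_state()
im=ctrl.get_image("wrist");cv2.imwrite("pics/w3.png",im[:,:,::-1])
cv2.imwrite("pics/w3c.png",cv2.resize(im[130:280,120:470,::-1],None,fx=2.25,fy=2.25,interpolation=cv2.INTER_CUBIC))
E
```

```text
time: 4.7
position: [0.4669, -0.0465, 0.0311]
tool_rot: [1.2, 1.215, -1.199]
ft_force: [0.6, -0.1, -0.7]
grip_width: 0.005
4.7 [ 0.4669 -0.0465  0.0311]
[[ 0.0011  0.9999  0.0131]
 [ 0.0004  0.0131 -0.9999]
 [-1.      0.0011 -0.0004]]
[-0.438   0.1366  0.5104  2.1113 -0.0849  0.9116  0.1335] [ 0.6265 -0.0629 -0.7291] 0.005061718228927336
```

View pics/w3c.png

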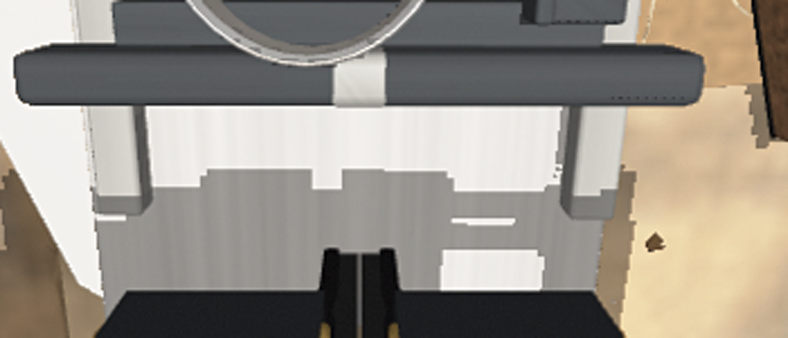

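The band is at column 280, on the tool plane (279), so the tool is centred. Approaching contact, then pushing steadily.

```bash
python3 -m jog '[{"rot":[0,0,0],"travel":[0,0,-0.04],"jaw":1},{"rot":[0,0,0],"travel":[0,0,-0.04],"jaw":1},{"rot":[0,0,0],"travel":[0,0,-0.03],"jaw":1},{"rot":[0,0,0],"travel":[0,0,-0.02],"jaw":1},{"rot":[0,0,0],"travel":[0,0,-0.02],"jaw":1},{"rot":[0,0,0],"travel":[0,0,-0.02],"jaw":1},{"rot":[0,0,0],"travel":[0,0,0],"jaw":1}]'
python3 - <<'E'
from h import *
show()
s=ctrl.get_state()
im=ctrl.get_image("wrist");cv2.imwrite("pics/w4.png",im[:,:,::-1])
E
```

```text
time: 5.45
position: [0.4659, 0.0036, 0.0305]
tool_rot: [1.198, 1.214, -1.2]
ft_force: [0.7, -4.1, -0.1]
grip_width: 0.002
5.45 [0.4659 0.0036 0.0305]
[[-0.0001  0.9999  0.0131]
 [-0.0017  0.0131 -0.9999]
 [-1.     -0.0001  0.0017]]
[-0.5084  0.1293  0.4679  2.1171 -0.0716  0.9103  0.0132] [ 0.7354 -4.1177 -0.1354] 0.002110199846148886
```

View pics/w4.png

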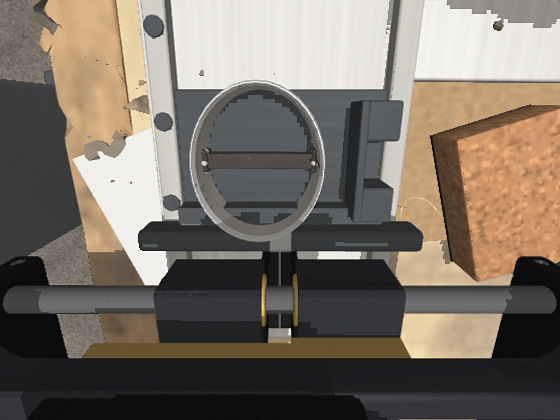

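In contact with the bar square (both ends at row ≈236) and a force of 4 N. Keep pushing.

```bash
python3 -m jog '[{"rot":[0,0,0],"travel":[0,0,-0.025],"jaw":1},{"rot":[0,0,0],"travel":[0,0,-0.025],"jaw":1},{"rot":[0,0,0],"travel":[0,0,-0.025],"jaw":1},{"rot":[0,0,0],"travel":[0,0,-0.025],"jaw":1},{"rot":[0,0,0],"travel":[0,0,-0.025],"jaw":1}]'
python3 -m jog '[{"rot":[0,0,0],"travel":[0,0,-0.025],"jaw":1},{"rot":[0,0,0],"travel":[0,0,-0.025],"jaw":1},{"rot":[0,0,0],"travel":[0,0,-0.025],"jaw":1},{"rot":[0,0,0],"travel":[0,0,-0.025],"jaw":1}]'
python3 - <<'E'
from h import *
show()
s=ctrl.get_state()
im=ctrl.get_image("wrist");cv2.imwrite("pics/w5.png",im[:,:,::-1])
E
```

```text
time: 6.0
position: [0.4654, 0.0402, 0.0305]
tool_rot: [1.199, 1.213, -1.202]
ft_force: [1.0, -6.5, 1.5]
grip_width: -0.0
time: 6.4
position: [0.465, 0.07, 0.0305]
tool_rot: [1.199, 1.213, -1.202]
ft_force: [-0.8, -7.0, 2.1]
grip_width: 0.006
6.4 [0.465  0.07   0.0305]
[[-0.0004  0.9999  0.0116]
 [-0.0024  0.0116 -0.9999]
 [-1.     -0.0005  0.0024]]
[-0.5953  0.1374  0.4112  2.1051 -0.0663  0.9123 -0.1353] [-0.7587 -6.9728  2.0669] 0.006044078804607646
```

View pics/w5.png

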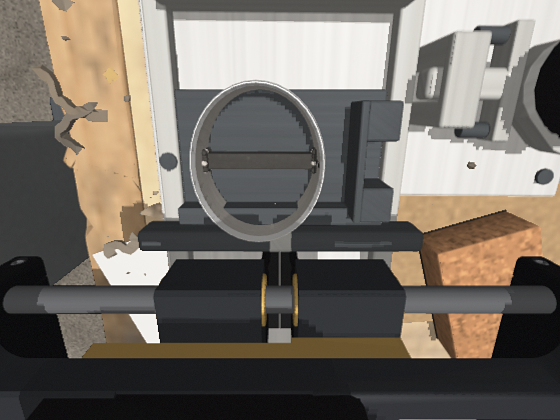

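Sliding squarely at 7 N, with roughly 37 mm to go.

```bash
python3 -m jog '[{"rot":[0,0,0],"travel":[0,0,-0.025],"jaw":1},{"rot":[0,0,0],"travel":[0,0,-0.025],"jaw":1},{"rot":[0,0,0],"travel":[0,0,-0.025],"jaw":1}]'
python3 -m jog '[{"rot":[0,0,0],"travel":[0,0,-0.015],"jaw":1},{"rot":[0,0,0],"travel":[0,0,-0.01],"jaw":1}]'
python3 -m jog '[{"rot":[0,0,0],"travel":[0,0,-0.01],"jaw":1}]'
python3 -m jog '[{"rot":[0,0,0],"travel":[0,0,-0.01],"jaw":1}]'
```

```text
time: 6.75
position: [0.4647, 0.0924, 0.0305]
tool_rot: [1.199, 1.213, -1.202]
ft_force: [-0.1, -8.0, 2.0]
grip_width: 0.006
time: 6.95
position: [0.4645, 0.1001, 0.0305]
tool_rot: [1.198, 1.214, -1.202]
ft_force: [0.1, -6.8, 1.7]
grip_width: 0.002
time: 7.05
position: [0.4645, 0.1027, 0.0305]
tool_rot: [1.198, 1.213, -1.202]
ft_force: [0.3, -8.0, 2.4]
grip_width: 0.004
time: 7.15
position: [0.4645, 0.105, 0.0305]
tool_rot: [1.198, 1.213, -1.203]
ft_force: [-0.4, -15.7, 4.9]
grip_width: 0.004
```

Force is rising, so this is probably the stop. Two more small steps, then a look.

```bash
python3 -m jog '[{"rot":[0,0,0],"travel":[0,0,-0.006],"jaw":1},{"rot":[0,0,0],"travel":[0,0,0],"jaw":1},{"rot":[0,0,0],"travel":[0,0,0],"jaw":1}]'
python3 - <<'E'
from h import *
show()
s=ctrl.get_state()
im=ctrl.get_image("wrist");cv2.imwrite("pics/w6.png",im[:,:,::-1])
im=ctrl.get_image("top");cv2.imwrite("pics/t6.png",im[:,:,::-1])
im=ctrl.get_image("scene");cv2.imwrite("pics/s6.png",cv2.resize(im[150:260,235:405,::-1],None,fx=4.5,fy=4.5,interpolation=cv2.INTER_CUBIC))
E
```

```text
time: 7.45
position: [0.4645, 0.1049, 0.0305]
tool_rot: [1.197, 1.211, -1.205]
ft_force: [-0.2, -11.7, 5.4]
grip_width: 0.007
7.45 [0.4645 0.1049 0.0305]
[[-0.0013  0.9999  0.0103]
 [-0.0054  0.0103 -0.9999]
 [-1.     -0.0013  0.0054]]
[-0.6407  0.1505  0.3828  2.0893 -0.0646  0.9161 -0.212 ] [ -0.1533 -11.7058   5.3539] 0.007459501834562499
```

View pics/w6.png

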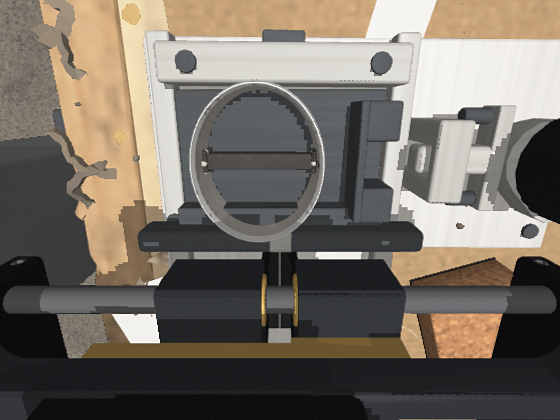

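View pics/s6.png

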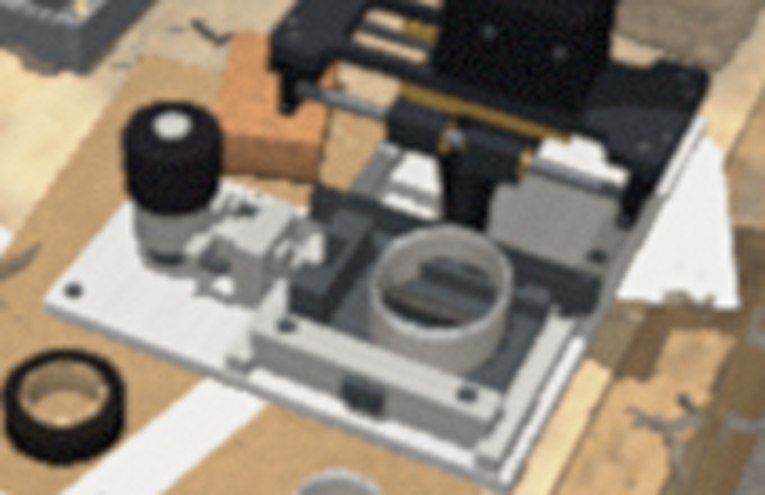

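The carriage's front edge meets the stop (row ≈87), and the slot (row ≈160) lines up with the bolt. One firmer nudge will confirm the stop.

```bash
python3 -m jog '[{"rot":[0,0,0],"travel":[0,0,-0.01],"jaw":1},{"rot":[0,0,0],"travel":[0,0,0],"jaw":1},{"rot":[0,0,0],"travel":[0,0,-0.01],"jaw":1},{"rot":[0,0,0],"travel":[0,0,0],"jaw":1}]'
python3 - <<'E'
from h import *
im=ctrl.get_image("wrist");cv2.imwrite("pics/w7.png",cv2.resize(im[20:260,130:560,::-1],None,fx=1.8,fy=1.8,interpolation=cv2.INTER_CUBIC))
E
```

```text
time: 8.0
position: [0.4645, 0.1052, 0.0305]
tool_rot: [1.193, 1.206, -1.211]
ft_force: [-1.3, -24.8, 9.1]
grip_width: 0.005
```

View pics/w7.png

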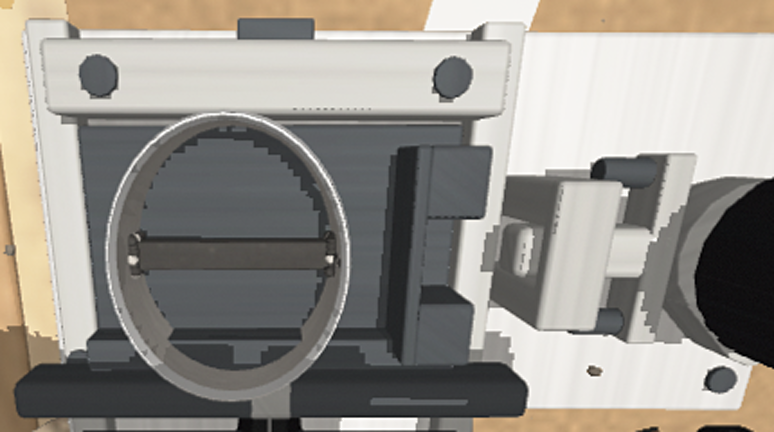

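Run:
```python
from h import *
s=ctrl.get_state()
f=lambda u,v,z:wray((130+u/1.8,20+v/1.8),z,s)
print("stop edge top",f(270,114,.038),"strip/runner edge",f(270,125,.026),"@12",f(270,125,.012))
print("slot edges",f(450,218,.05),f(450,289,.05), "bolt",f(525,250,.036))
print("bolt y",f(520,227,.043),f(520,275,.043))
print("lug ",f(490,147,.05),f(472,363,.05),"lug z38+?",f(490,147,.038),f(472,363,.038))
```

```text
stop edge top [0.4641 0.1999 0.038 ] strip/runner edge [0.4642 0.1978 0.026 ] @12 [0.4642 0.1985 0.012 ]
slot edges [0.51   0.1749 0.05  ] [0.5121 0.1565 0.05  ] bolt [0.5368 0.1647 0.036 ]
bolt y [0.5313 0.172  0.043 ] [0.5332 0.159  0.043 ]
lug  [0.5179 0.1921 0.05  ] [0.5204 0.1356 0.05  ] lug z38+? [0.5224 0.1922 0.038 ] [0.5252 0.131  0.038 ]
```

The carriage is home: it moved only 0.3 mm going from 12 to 25 N, and the slot centre is at y≈0.1657 against the bolt at y≈0.165. Backing off, rising and looking at the cam.

```bash
python3 -m jog '[{"rot":[0,0,0],"travel":[0,0,0.03],"jaw":1},{"rot":[0,0,0],"travel":[0,0,0.07],"jaw":1},{"rot":[0,0,0],"travel":[0,0,0.07],"jaw":1},{"rot":[0,0,0],"travel":[-0.14,0,0],"jaw":1},{"rot":[0,0,0],"travel":[-0.14,0,0],"jaw":1},{"rot":[0,0,0],"travel":[-0.14,0,0],"jaw":-1},{"rot":[0,0,0],"travel":[-0.14,0,0],"jaw":-1},{"rot":[0,0,0],"travel":[0,0,0],"jaw":-1}]'
python3 - <<'E'
from h import *
show()
im=ctrl.get_image("wrist");cv2.imwrite("pics/w8.png",im[:,:,::-1])
im=ctrl.get_image("top");cv2.imwrite("pics/t8.png",cv2.resize(im[165:315,255:435,::-1],None,fx=4,fy=4,interpolation=cv2.INTER_CUBIC))
E
```

```text
time: 8.85
position: [0.4687, 0.0667, 0.2047]
tool_rot: [1.208, 1.212, -1.189]
ft_force: [1.2, 0.3, 0.6]
grip_width: 0.193
8.85 [0.4687 0.0667 0.2047]
[[ 0.0106  0.9998  0.0138]
 [ 0.0057  0.0137 -0.9999]
 [-0.9999  0.0107 -0.0056]]
[-0.617  -0.0725  0.4061  1.9187  0.0264  1.278  -0.2053] [1.2384 0.2795 0.5756] 0.19284817268582458
```

View pics/w8.png

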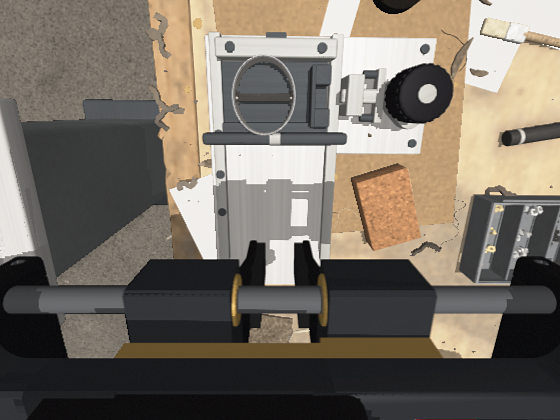

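View pics/t8.png

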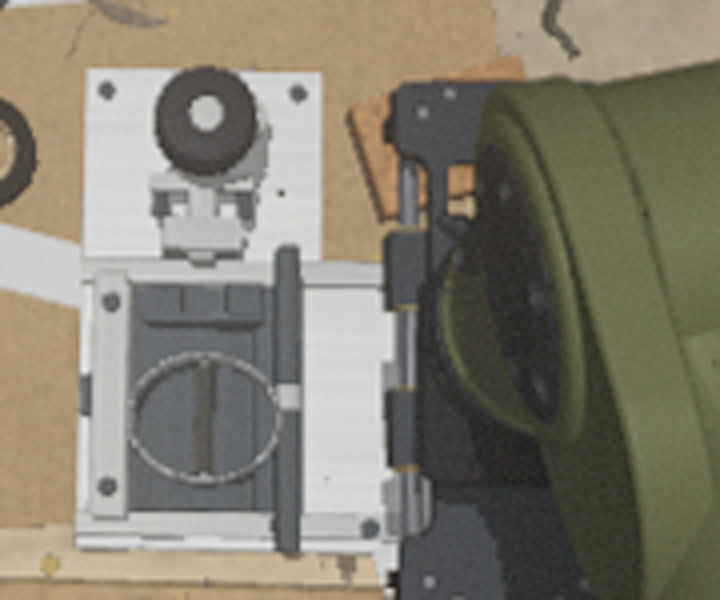

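Run:
```python
from h import *
a=np.array([.5937,.165])
t=lambda u,v,z:ray("top",(255+u/4,165+v/4),z)
for uv in [(262,115),(268,130),(268,150),(264,165),(255,178),(240,178),(225,176),(195,178)]:
    p=t(*uv,.044)[:2]-a; print(uv,p*1e3,np.hypot(*p)*1e3,np.degrees(np.arctan2(p[1],p[0])))
u=proj("top",[*a,.044]);print((u-[255,165])*4)
u=proj("top",[*a,.092]);print((u-[255,165])*4)
im=cv2.imread("pics/t8.png");cv2.imwrite("pics/t8c.png",cv2.resize(im[40:280,100:340],None,fx=2.5,fy=2.5))
```

```text
(262, 115) [  9.7218 -29.2436] 30.817208229024242 -71.61099325761828
(268, 130) [  2.2079 -32.2895] 32.36491060768541 -86.08835545881804
(268, 150) [ -7.8611 -32.3916] 33.331871401160306 -103.64136633487689
(264, 165) [-15.4314 -30.4964] 34.17835282127393 -116.83980221806372
(255, 178) [-22.0329 -26.1327] 34.18137653087469 -130.1347069540984
(240, 178) [-22.1814 -18.7457] 29.04160607562806 -139.79858428224045
(225, 176) [-21.3288 -11.3441] 24.15795596732705 -151.99294814505086
(195, 178) [-22.6271   3.4216] 22.88436724181817 171.40102846629034
[202.6419 133.1047]
[205.8879 113.0256]
```

View pics/t8c.png

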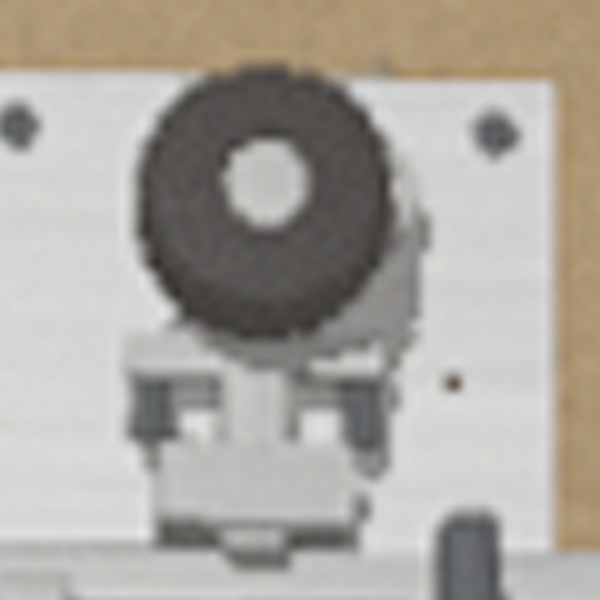

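```bash
python3 -m jog '[{"rot":[0,0,0],"travel":[0,0.14,0.067],"jaw":-1},{"rot":[0,0,0],"travel":[0,0.14,0.067],"jaw":-1},{"rot":[0,0,0],"travel":[0,0.14,0.067],"jaw":-1},{"rot":[0,0,0],"travel":[0,0,0],"jaw":-1},{"rot":[0,0,0],"travel":[0,0,0],"jaw":-1},{"rot":[0,0,0],"travel":[0,0,0],"jaw":-1}]'
python3 - <<'E'
from h import *
show()
s=ctrl.get_state()
im=ctrl.get_image("wrist");cv2.imwrite("pics/w9.png",im[:,:,::-1])
m=ctrl.camera_model("wrist");H=np.array(m["hand_eye"]);T=R.from_rotvec(s["tool_rot"]).as_matrix()
for z in (.044,.092):
  p=H[:3,:3].T@(T.T@(np.array([.5937,.165,z])-s["position"])-H[:3,3]);q=np.array(m["mtx"])@[p[0],-p[1],-p[2]];print(q[:2]/q[2])
u,v=(q[:2]/q[2]).astype(int);u0=max(u-70,0);v0=max(v-50,0);print(u0,v0)
cv2.imwrite("pics/w9c.png",cv2.resize(im[v0:v0+100,u0:u0+130,::-1],None,fx=6,fy=6,interpolation=cv2.INTER_CUBIC))
E
```

```text
time: 9.55
position: [0.5905, 0.007, 0.1973]
tool_rot: [1.198, 1.218, -1.201]
ft_force: [0.0, 0.2, -0.1]
grip_width: 0.831
9.55 [0.5905 0.007  0.1973]
[[-0.0027  0.9999  0.0138]
 [ 0.0007  0.0138 -0.9999]
 [-1.     -0.0026 -0.0007]]
[-0.5023  0.2239  0.5193  1.6555 -0.1154  1.2954  0.0518] [ 0.0037  0.1655 -0.056 ] 0.8307065475317194
[285.4685  23.6837]
[286.548    6.7035]
216 0
```

View pics/w9c.png

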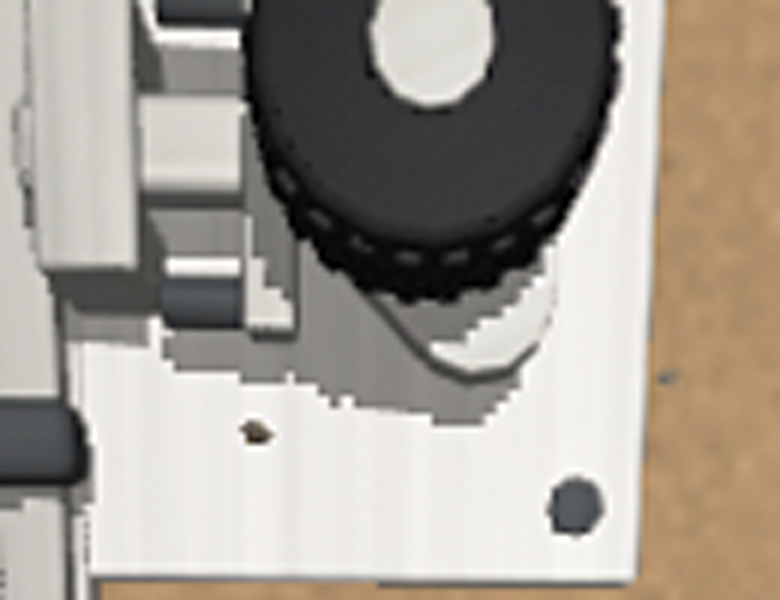

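The nose is clearly visible to the lower right of the knob, with its rounded tip near crop (500,360).

Run:
```python
from h import *
s=ctrl.get_state()
f=lambda u,v,z:wray((216+u/6,v/6),z,s)[:2]
kt=f(432,40,.092);print("knob top",kt, "plate bolt",f(575,507,.014))
P=[f(u,v,.044) for u,v in [(375,300),(405,330),(435,354),(470,370),(505,370),(535,345),(552,310),(552,275)]]
for a in (np.array([.5937,.165]),kt):
  for p in P:
    d=p-a;print(np.round(d*1e3,1),np.round(np.hypot(*d)*1e3,1),np.round(np.degrees(np.arctan2(d[1],d[0])),1))
  print()
```

```text
knob top [0.595  0.1655] plate bolt [0.6233 0.1162]
[ -5.9 -21.4] 22.2 -105.4
[ -1.1 -25.6] 25.6 -92.5
[  3.7 -28.9] 29.2 -82.8
[  9.2 -31.1] 32.5 -73.5
[ 14.7 -31.1] 34.4 -64.6
[ 19.3 -27.4] 33.6 -54.8
[ 21.8 -22.4] 31.3 -45.8
[ 21.6 -17.5] 27.8 -39.0

[ -7.1 -21.9] 23.0 -108.1
[ -2.4 -26.1] 26.2 -95.2
[  2.4 -29.4] 29.5 -85.3
[  8.  -31.7] 32.6 -75.9
[ 13.5 -31.6] 34.3 -66.9
[ 18.1 -27.9] 33.3 -57.1
[ 20.5 -22.9] 30.8 -48.1
[ 20.3 -18. ] 27.2 -41.5
```

Nose at about −63° in world, and the high point is at −179°, so the turn needed is about 116° (2.03 rad) clockwise. Moving over the knob and pre-rotating 50° counter-clockwise.

```bash
python3 -m jog '[{"rot":[-1,0,0],"travel":[0,0,0],"jaw":-1},{"rot":[-1,0,0],"travel":[0,0,0],"jaw":-1},{"rot":[-1,0,0],"travel":[0,0,0],"jaw":-1},{"rot":[-1,0,0],"travel":[0,0,0],"jaw":-1},{"rot":[-1,0,0],"travel":[0,0,0],"jaw":-1},{"rot":[-1,0,0],"travel":[0,0,0],"jaw":-1},{"rot":[-1,0,0],"travel":[0,0,0],"jaw":-1},{"rot":[-1,0,0],"travel":[0,0,0],"jaw":-1}]'
python3 -m jog '[{"rot":[-1,0,0],"travel":[0,0,0],"jaw":-1},{"rot":[-1,0,0],"travel":[0,0,0],"jaw":-1},{"rot":[0,0,0],"travel":[0,0,0],"jaw":-1}]'
python3 - <<'E'
from h import *
show()
s=ctrl.get_state();T=R.from_rotvec(s["tool_rot"]).as_matrix()
print(T.T@(np.array([.5945,.1653,.12])-s["position"])/.3)
E
```

```text
time: 10.4
position: [0.591, 0.0073, 0.1993]
tool_rot: [0.669, 1.466, -0.666]
ft_force: [1.5, 0.0, 0.0]
grip_width: 0.999
time: 10.7
position: [0.5911, 0.0072, 0.1993]
tool_rot: [0.536, 1.503, -0.533]
ft_force: [-1.0, -0.1, 0.2]
grip_width: 0.996
10.7 [0.5911 0.0072 0.1993]
[[ 0.0009  0.6315  0.7754]
 [ 0.0016  0.7754 -0.6315]
 [-1.      0.0018 -0.0003]]
[-0.4214  0.214   0.4233  1.6518 -0.0925  1.2943  0.9058] [-1.0355 -0.0672  0.2074] 0.9959984605444356
[ 0.2651  0.4154 -0.324 ]
```

```bash
python3 -m jog '[{"rot":[0,0,0],"travel":[0,0.104,-0.081],"jaw":-1},{"rot":[0,0,0],"travel":[0,0.104,-0.081],"jaw":-1},{"rot":[0,0,0],"travel":[0,0.104,-0.081],"jaw":-1},{"rot":[0,0,0],"travel":[0,0.104,-0.081],"jaw":-1},{"rot":[0,0,0],"travel":[0.13,0,0],"jaw":-1},{"rot":[0,0,0],"travel":[0.13,0,0],"jaw":-1},{"rot":[0,0,0],"travel":[0,0,0],"jaw":-1},{"rot":[0,0,0],"travel":[0,0,0],"jaw":-1}]'
python3 - <<'E'
from h import *
show()
s=ctrl.get_state();T=R.from_rotvec(s["tool_rot"]).as_matrix()
print(T.T@(np.array([.5945,.1653,.062])-s["position"])/.3)
im=ctrl.get_image("wrist");cv2.imwrite("pics/w10.png",im[:,:,::-1])
E
```

```text
time: 11.5
position: [0.5951, 0.1643, 0.1212]
tool_rot: [0.537, 1.504, -0.537]
ft_force: [0.3, -0.4, 0.7]
grip_width: 1.003
11.5 [0.5951 0.1643 0.1212]
[[-0.0006  0.6336  0.7737]
 [ 0.0001  0.7737 -0.6336]
 [-1.     -0.0003 -0.0005]]
[-0.581   0.3255  0.3259  1.6724 -0.1121  1.1625  0.6583] [ 0.2659 -0.3606  0.7208] 1.0032012765076688
[ 0.1972  0.0013 -0.0035]
```

View pics/w10.png

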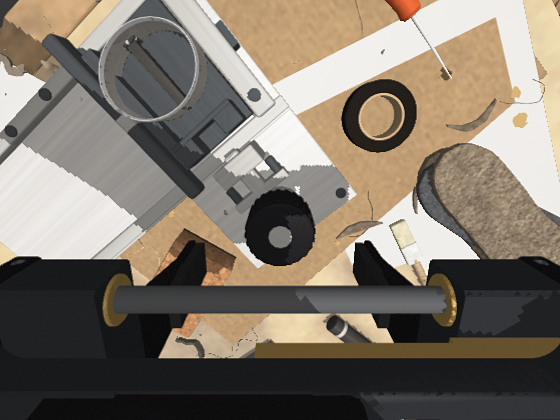

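Knob centred between the fingers (column 280). Descend and grip.

```bash
python3 -m jog '[{"rot":[0,0,0],"travel":[0.05,0,0],"jaw":-1},{"rot":[0,0,0],"travel":[0.05,0,0],"jaw":-1},{"rot":[0,0,0],"travel":[0.05,0,0],"jaw":-1},{"rot":[0,0,0],"travel":[0.045,0,0],"jaw":-1},{"rot":[0,0,0],"travel":[0,0,0],"jaw":-1},{"rot":[0,0,0],"travel":[0,0,0],"jaw":-1}]' 35
python3 -m jog '[{"rot":[0,0,0],"travel":[0,0,0],"jaw":1},{"rot":[0,0,0],"travel":[0,0,0],"jaw":1},{"rot":[0,0,0],"travel":[0,0,0],"jaw":1},{"rot":[0,0,0],"travel":[0,0,0],"jaw":1},{"rot":[0,0,0],"travel":[0,0,0],"jaw":1},{"rot":[0,0,0],"travel":[0,0,0],"jaw":1}]' 35
python3 -c "
from h import *
show();print(ctrl.get_state()['torque'])"
```

```text
time: 12.15
position: [0.5953, 0.1641, 0.0614]
tool_rot: [0.536, 1.504, -0.537]
ft_force: [0.3, 0.1, -0.3]
grip_width: 1.0
time: 12.75
position: [0.5956, 0.1642, 0.0622]
tool_rot: [0.536, 1.503, -0.536]
ft_force: [0.1, -0.2, 1.2]
grip_width: 0.542
12.75 [0.5956 0.1642 0.0622]
[[ 0.0001  0.6328  0.7743]
 [ 0.0001  0.7743 -0.6328]
 [-1.      0.0001  0.    ]]
[-0.5708  0.385   0.316   1.7237 -0.1347  1.0541  0.6759] [ 0.118  -0.1812  1.1877] 0.5424246007113439
[0.0508 0.0074 0.0762]
```

Gripped (47 mm opening matches the knob). Turn clockwise: 80° first.

```bash
python3 -m jog '[{"rot":[1,0,0],"travel":[0,0,0],"jaw":1},{"rot":[1,0,0],"travel":[0,0,0],"jaw":1},{"rot":[1,0,0],"travel":[0,0,0],"jaw":1},{"rot":[1,0,0],"travel":[0,0,0],"jaw":1},{"rot":[1,0,0],"travel":[0,0,0],"jaw":1},{"rot":[1,0,0],"travel":[0,0,0],"jaw":1},{"rot":[1,0,0],"travel":[0,0,0],"jaw":1},{"rot":[1,0,0],"travel":[0,0,0],"jaw":1}]'
python3 -m jog '[{"rot":[1,0,0],"travel":[0,0,0],"jaw":1},{"rot":[1,0,0],"travel":[0,0,0],"jaw":1},{"rot":[1,0,0],"travel":[0,0,0],"jaw":1},{"rot":[1,0,0],"travel":[0,0,0],"jaw":1},{"rot":[1,0,0],"travel":[0,0,0],"jaw":1},{"rot":[1,0,0],"travel":[0,0,0],"jaw":1},{"rot":[1,0,0],"travel":[0,0,0],"jaw":1},{"rot":[1,0,0],"travel":[0,0,0],"jaw":1}]'
python3 - <<'E'
from h import *
show();print(ctrl.get_state()['torque'])
im=ctrl.get_image("scene");cv2.imwrite("pics/s11.png",cv2.resize(im[150:260,235:405,::-1],None,fx=4.5,fy=4.5,interpolation=cv2.INTER_CUBIC))
im=ctrl.get_image("wrist");cv2.imwrite("pics/w11.png",im[:,:,::-1])
E
```

```text
time: 13.55
position: [0.5947, 0.1636, 0.0622]
tool_rot: [1.071, 1.292, -1.074]
ft_force: [-3.7, -1.5, 2.3]
grip_width: 0.545
time: 14.35
position: [0.5938, 0.1638, 0.0622]
tool_rot: [1.573, 0.923, -1.58]
ft_force: [-5.9, -1.9, 5.6]
grip_width: 0.544
14.35 [0.5938 0.1638 0.0622]
[[-0.004   0.8715 -0.4904]
 [-0.001  -0.4904 -0.8715]
 [-1.     -0.003   0.0028]]
[-0.7701  0.4176  0.5664  1.7319 -0.2508  1.0692 -0.6326] [-5.868  -1.9001  5.6101] 0.5440581909135003
[-0.5449  1.1552  0.4415]
```

View pics/s11.png

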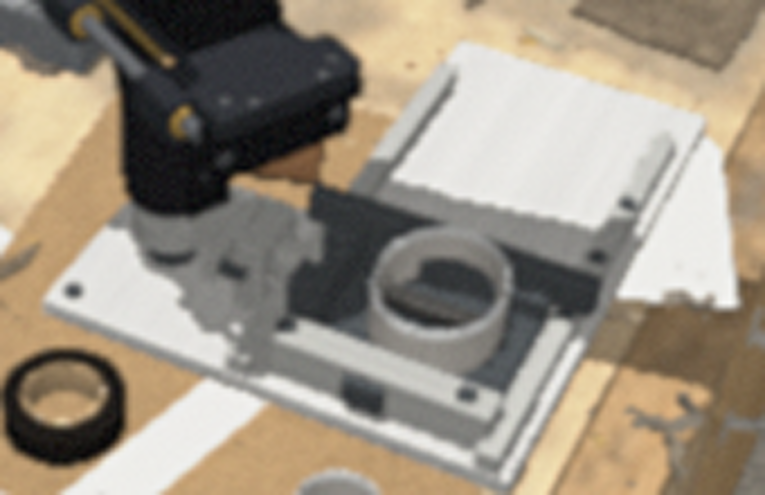

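View pics/w11.png

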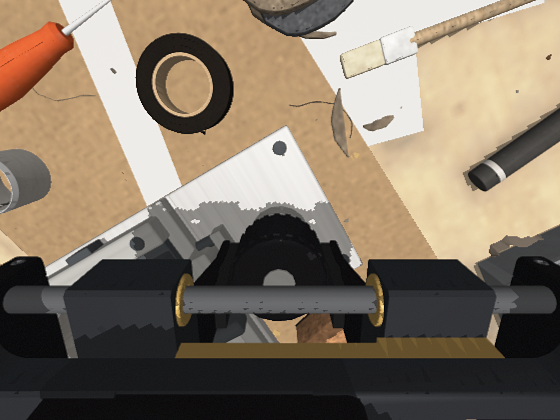

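Turned 80° without slip; about 36° remain. I'll go in smaller steps and watch the torque.

```bash
Q="from h import *;s=ctrl.get_state();T=R.from_rotvec(s['tool_rot']).as_matrix();print('yaw',np.degrees(np.arctan2(T[1,1],T[0,1])),'F',s['ft_force'],'M',s['torque'],'p',s['position'])"
python3 -c "$Q"
python3 -m jog '[{"rot":[1,0,0],"travel":[0,0,0],"jaw":1},{"rot":[1,0,0],"travel":[0,0,0],"jaw":1}]' >/dev/null; python3 -c "$Q"
python3 -m jog '[{"rot":[1,0,0],"travel":[0,0,0],"jaw":1},{"rot":[1,0,0],"travel":[0,0,0],"jaw":1}]' >/dev/null; python3 -c "$Q"
python3 -m jog '[{"rot":[1,0,0],"travel":[0,0,0],"jaw":1}]' >/dev/null; python3 -c "$Q"
python3 -m jog '[{"rot":[1,0,0],"travel":[0,0,0],"jaw":1}]' >/dev/null; python3 -c "$Q"
python3 -m jog '[{"rot":[0.5,0,0],"travel":[0,0,0],"jaw":1},{"rot":[0,0,0],"travel":[0,0,0],"jaw":1}]' >/dev/null; python3 -c "$Q"
python3 - <<'E'
from h import *
im=ctrl.get_image("scene");cv2.imwrite("pics/s12.png",cv2.resize(im[150:260,235:405,::-1],None,fx=4.5,fy=4.5,interpolation=cv2.INTER_CUBIC))
im=ctrl.get_image("top");cv2.imwrite("pics/t12.png",cv2.resize(im[165:315,255:435,::-1],None,fx=4,fy=4,interpolation=cv2.INTER_CUBIC))
E
```

```text
yaw -29.35123052274694 F [-5.6314 -0.7906  5.6726] M [-0.4538  1.1098 -0.1873] p [0.5937 0.1638 0.0622]
yaw -39.350993611840686 F [-6.6529 -1.0233  5.8329] M [-0.5819  1.3379  0.49  ] p [0.5935 0.1639 0.0621]
yaw -49.34818604513626 F [-6.9316 -0.9579  6.3078] M [-0.4663  1.4876  0.4567] p [0.5933 0.1641 0.0622]
yaw -54.34692650827659 F [-6.9268 -0.3944  5.6809] M [-0.445   1.4897  0.4515] p [0.5933 0.1642 0.0622]
yaw -59.34491979204822 F [-7.7073 -0.2583  7.012 ] M [-0.4018  1.5422  0.4192] p [0.5932 0.1643 0.0622]
yaw -61.752420439990864 F [-6.8076 -0.3978  6.4729] M [-0.359   1.5975 -0.0799] p [0.5931 0.1644 0.0621]
```

View pics/s12.png

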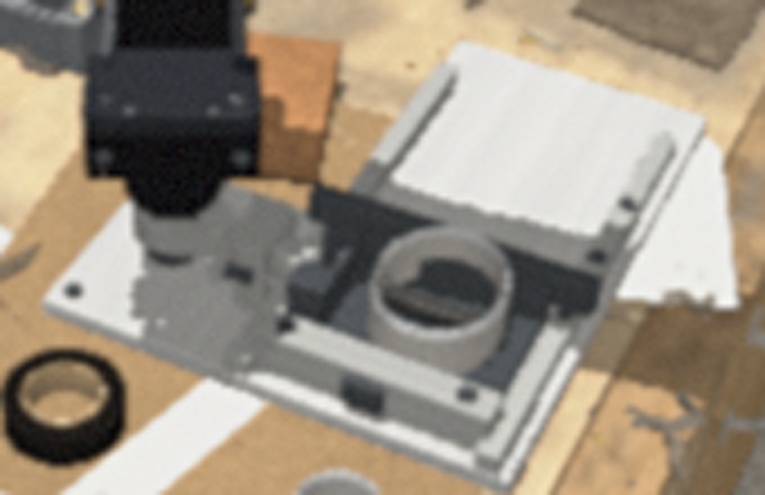

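View pics/t12.png

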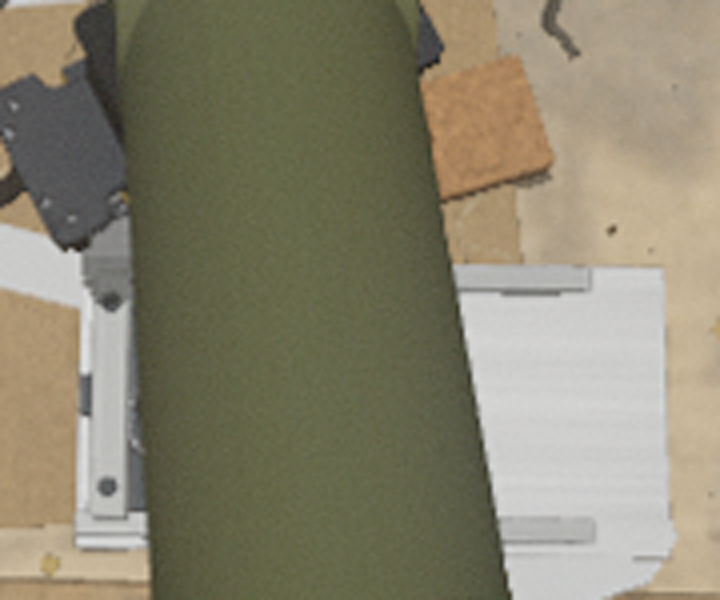

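112° turned and the moving torque is dropping off, so the top is near. A last 3.5°, release, rise and look.

```bash
python3 -m jog '[{"rot":[0.7,0,0],"travel":[0,0,0],"jaw":1},{"rot":[0,0,0],"travel":[0,0,0],"jaw":1},{"rot":[0,0,0],"travel":[0,0,0],"jaw":-1},{"rot":[0,0,0],"travel":[0,0,0],"jaw":-1},{"rot":[0,0,0],"travel":[0,0,0],"jaw":-1},{"rot":[0,0,0],"travel":[0,0,0],"jaw":-1},{"rot":[0,0,0],"travel":[0,0,0],"jaw":-1},{"rot":[0,0,0],"travel":[0,0,0],"jaw":-1}]'
python3 -m jog '[{"rot":[0,0,0],"travel":[-0.08,0,0],"jaw":-1},{"rot":[0,0,0],"travel":[-0.1,0,0],"jaw":-1},{"rot":[0,0,0],"travel":[-0.15,0,0],"jaw":-1},{"rot":[0,0,0],"travel":[-0.15,0,0],"jaw":-1},{"rot":[0,0,0],"travel":[0,0,0],"jaw":-1},{"rot":[0,0,0],"travel":[0,0,0],"jaw":-1}]'
python3 - <<'E'
from h import *
show()
im=ctrl.get_image("wrist");cv2.imwrite("pics/w13.png",im[:,:,::-1])
im=ctrl.get_image("scene");cv2.imwrite("pics/s13.png",cv2.resize(im[150:260,235:405,::-1],None,fx=4.5,fy=4.5,interpolation=cv2.INTER_CUBIC))
E
```

```text
time: 16.15
position: [0.5957, 0.1642, 0.062]
tool_rot: [1.983, 0.435, -1.983]
ft_force: [0.2, -0.0, -0.6]
grip_width: 0.966
time: 16.75
position: [0.5964, 0.1643, 0.2074]
tool_rot: [1.986, 0.436, -1.98]
ft_force: [-0.6, 0.3, 0.4]
grip_width: 0.998
16.75 [0.5964 0.1643 0.2074]
[[ 0.0025  0.4185 -0.9082]
 [ 0.0015 -0.9082 -0.4185]
 [-1.     -0.0003 -0.0029]]
[-0.9122  0.3106  0.7428  1.5821 -0.2155  1.33   -1.2812] [-0.558   0.256   0.4253] 0.9976999255499075
```

View pics/w13.png

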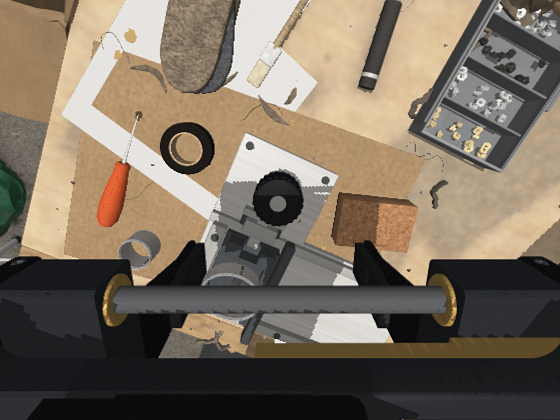

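View pics/s13.png

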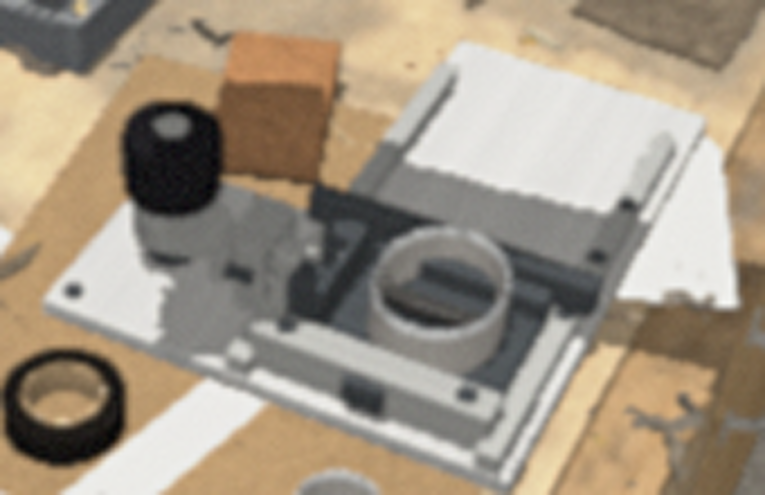

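I need a clearer view of the bolt, so I'll shift the tool back along its z.

```bash
python3 -m jog '[{"rot":[0,0,0],"travel":[0,0,0.16],"jaw":-1},{"rot":[0,0,0],"travel":[0,0,0.16],"jaw":-1},{"rot":[0,0,0],"travel":[0,0,0],"jaw":-1},{"rot":[0,0,0],"travel":[0,0,0],"jaw":-1},{"rot":[0,0,0],"travel":[0,0,0],"jaw":-1},{"rot":[0,0,0],"travel":[0,0,0],"jaw":-1}]'
python3 - <<'E'
from h import *
show();s=ctrl.get_state()
im=ctrl.get_image("wrist");cv2.imwrite("pics/w14.png",im[:,:,::-1])
m=ctrl.camera_model("wrist");H=np.array(m["hand_eye"]);T=R.from_rotvec(s["tool_rot"]).as_matrix()
p=H[:3,:3].T@(T.T@(np.array([.545,.165,.044])-s["position"])-H[:3,3]);q=np.array(m["mtx"])@[p[0],-p[1],-p[2]]
u,v=(q[:2]/q[2]).astype(int);u0=max(u-70,0);v0=max(v-50,0);print(u0,v0)
cv2.imwrite("pics/w14c.png",cv2.resize(im[v0:v0+100,u0:u0+130,::-1],None,fx=6,fy=6,interpolation=cv2.INTER_CUBIC))
E
```

```text
time: 17.45
position: [0.5093, 0.1246, 0.2059]
tool_rot: [1.982, 0.434, -1.982]
ft_force: [-0.1, -0.6, 0.2]
grip_width: 1.002
17.45 [0.5093 0.1246 0.2059]
[[ 0.0004  0.419  -0.908 ]
 [-0.0014 -0.908  -0.419 ]
 [-1.      0.0014  0.0002]]
[-1.0213  0.0606  0.7649  1.8084 -0.0422  1.2896 -1.3841] [-0.1413 -0.5719  0.2251] 1.0021858003876802
188 93
```

View pics/w14c.png

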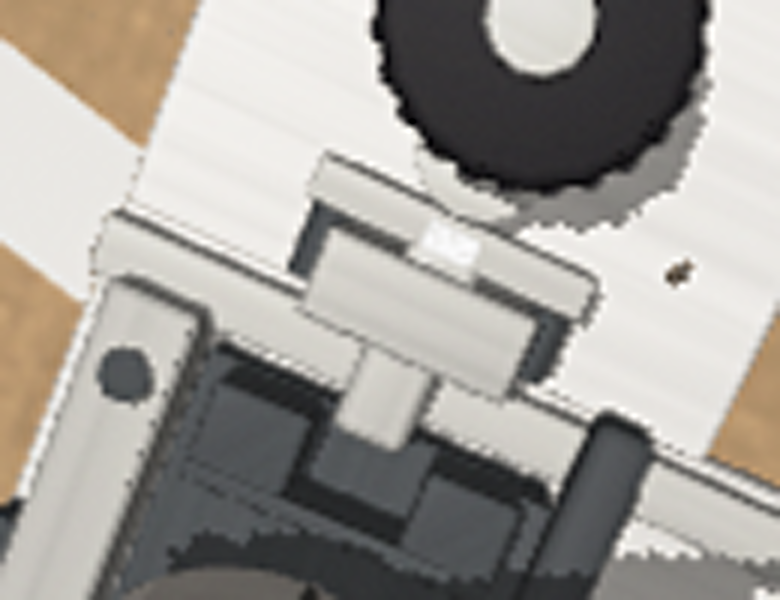

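The bolt now stands in the slot, with its tip edge at crop (340,425)–(400,448). Measuring it against the knob axis and the guide.

Run:
```python
from h import *
s=ctrl.get_state()
f=lambda u,v,z:wray((188+u/6,93+v/6),z,s)[:2]
ex=np.array([1,.013]);ey=np.array([-.013,1])
k=f(541,22,.092);print("knob",k)
# reference: cam rail inner & outer edges (fixture x=11.5 inner; z=.024)
for n,a in dict(tipL=(341,424,.043),tipR=(398,447,.043),railinA=(222,343,.024),railinB=(550,483,.024),guideface1=(305,305,.052),guideface2=(505,396,.052),guideback=(330,155,.044),lug1=(310,452,.038),lug2=(520,505,.038),lugmouthR=(438,472,.038),camL=(420,170,.044),camB=(490,215,.044)).items():
    p=f(*a);d=p-k;print(n,p,"fix x",84+1e3*d@ex,"y",115+1e3*d@ey,"r",1e3*np.hypot(*d), np.degrees(np.arctan2(d[1],d[0])))
```

```text
knob [0.5938 0.1644]
tipL [0.5191 0.1694] fix x 9.411739666141202 y 120.99729408564394 r 74.82265687152756 176.14780634650413
tipR [0.5196 0.1585] fix x 9.726653300053115 y 110.12077484349327 r 74.42715035132345 -175.49667631116878
railinA [0.52  0.196] fix x 10.645068140663781 y 147.57711168378594 r 80.25662392292122 156.79867459268738
railinB [0.5216 0.1294] fix x 11.334705858342247 y 80.9868520100587 r 80.2250055542102 -154.1718576132169
guideface1 [0.5371 0.1826] fix x 27.578107244425148 y 133.9391920342788 r 59.5107087791705 162.18939545131306
guideface2 [0.5373 0.1453] fix x 27.23361801304045 y 96.66648431677322 r 59.64845873589804 -161.35659166843962
guideback [0.561  0.1889] fix x 51.51704244093763 y 139.98525518355237 r 40.97708794921326 143.1780233042521
lug1 [0.5111 0.1727] fix x 1.3710559286085555 y 124.38925990453812 r 83.15366524689496 174.2619984059761
lug2 [0.5181 0.1339] fix x 7.9241808601992005 y 85.53533876092469 r 81.57555943464037 -158.08348597228604
lugmouthR [0.5174 0.15  ] fix x 7.45003209803609 y 101.68022808988295 r 77.69358902690185 -169.38449767681334
camL [0.5652 0.174 ] fix x 55.48218052795541 y 125.03426076178184 r 30.22909169353522 161.35990639629063
camB [0.5634 0.1601] fix x 53.50091066991252 y 111.14923387854772 r 30.738626641595754 -172.05919992268315
```

Run:
```python
from h import *
ex=np.array([1,.013])
s={"position":np.array([.4645,.1052,.0305]),"tool_rot":np.array([1.193,1.206,-1.211])}
f=lambda u,v,z:wray((130+u/1.8,20+v/1.8),z,s)[:2]
k=np.array([.5938,.1644])
for n,a in dict(tipA=(483,250,.043),tipB=(498,250,.043),gface=(500,170,.052),railin=(455,300,.024)).items(): print(n,84+1e3*(f(*a)-k)@ex)
im=cv2.imread("pics/w7.png");
cv2.imwrite("pics/w7c.png",cv2.resize(im[120:380,380:720],None,fx=2.3,fy=2.3,interpolation=cv2.INTER_CUBIC))
im=cv2.imread("pics/t8.png");
```

```text
tipA 12.320220863671267
tipB 16.380690486605147
gface 10.707024643050175
railin 12.6990653851268
```

View pics/w7c.png

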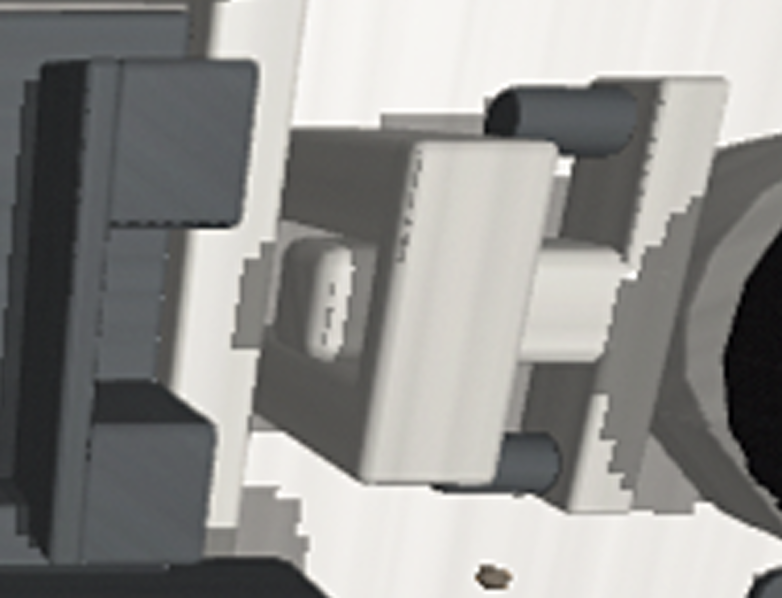

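Run:
```python
from h import *
ex=np.array([1,.013])
s={"position":np.array([.4645,.1052,.0305]),"tool_rot":np.array([1.193,1.206,-1.211])}
f=lambda u,v,z:wray((130+u/1.8,20+v/1.8),z,s)[:2]
k=np.array([.5938,.1644])
for u in (502,516,519,532): print(u,[84+1e3*(f(u,250,z)-k)@ex for z in (.029,.036,.041,.043)])
for n,a in dict(guidetop=(560,190,.052),guideR=(621,190,.052),railin=(455,300,.024),lug=(491,150,.038)).items(): print(n,84+1e3*(f(*a)-k)@ex)
```

```text
502 [np.float64(23.35932443859715), np.float64(20.411347522198568), np.float64(18.30564972477093), np.float64(17.46337060579998)]
516 [np.float64(27.504806571639122), np.float64(24.378593510640798), np.float64(22.145584181356334), np.float64(21.25238044964248)]
519 [np.float64(28.393042128191944), np.float64(25.228639135114364), np.float64(22.96835128291618), np.float64(22.06423614203689)]
532 [np.float64(32.241728319471896), np.float64(28.911850004949777), np.float64(26.533365494576742), np.float64(25.581971690427665)]
guidetop 26.053562280493942
guideR 41.042264236649274
railin 12.6990653851268
lug 13.283147022390182
```

The top view edge may be rounded, so the tip reading is ambiguous (9.5 mm). I'll look from closer and from the carriage side.

```bash
python3 -m jog '[{"rot":[-1,0,0],"travel":[0,0,0],"jaw":-1},{"rot":[-1,0,0],"travel":[0,0,0],"jaw":-1},{"rot":[-1,0,0],"travel":[0,0,0],"jaw":-1},{"rot":[-1,0,0],"travel":[0,0,0],"jaw":-1},{"rot":[-1,0,0],"travel":[0,0,0],"jaw":-1},{"rot":[-1,0,0],"travel":[0,0,0],"jaw":-1},{"rot":[-1,0,0],"travel":[0,0,0],"jaw":-1},{"rot":[-1,0,0],"travel":[0,0,0],"jaw":-1}]' >/dev/null
python3 -m jog '[{"rot":[-1,0,0],"travel":[0,0,0],"jaw":-1},{"rot":[-1,0,0],"travel":[0,0,0],"jaw":-1},{"rot":[-1,0,0],"travel":[0,0,0],"jaw":-1},{"rot":[-1,0,0],"travel":[0,0,0],"jaw":-1},{"rot":[-1,0,0],"travel":[0,0,0],"jaw":-1},{"rot":[-0.2,0,0],"travel":[0,0,0],"jaw":-1}]' >/dev/null
python3 -m jog '[{"rot":[0,0,0],"travel":[0,-0.1,0.12],"jaw":-1},{"rot":[0,0,0],"travel":[0.14,0,0.07],"jaw":-1},{"rot":[0,0,0],"travel":[0.14,0,0],"jaw":-1},{"rot":[0,0,0],"travel":[0,0,0],"jaw":-1},{"rot":[0,0,0],"travel":[0,0,0],"jaw":-1},{"rot":[0,0,0],"travel":[0,0,0],"jaw":-1},{"rot":[0,0,0],"travel":[0,0,0],"jaw":-1}]'
python3 - <<'E'
from h import *
show();s=ctrl.get_state();np.savez("s15",p=s["position"],r=s["tool_rot"])
im=ctrl.get_image("wrist");cv2.imwrite("pics/w15.png",im[:,:,::-1])
im=ctrl.get_image("top");cv2.imwrite("pics/t15r.png",im[:,:,::-1]);cv2.imwrite("pics/t15.png",cv2.resize(im[180:260,275:365,::-1],None,fx=7,fy=7,interpolation=cv2.INTER_CUBIC))
E
```

```text
time: 19.6
position: [0.4808, 0.0675, 0.1239]
tool_rot: [1.201, 1.214, -1.197]
ft_force: [-0.6, 0.5, -0.2]
grip_width: 1.001
19.6 [0.4808 0.0675 0.1239]
[[ 0.003   0.9999  0.0136]
 [ 0.0008  0.0136 -0.9999]
 [-1.      0.003  -0.0008]]
[-0.9459  0.0358  0.774   1.9986 -0.0282  1.1145 -0.1462] [-0.5971  0.4693 -0.1877] 1.0010617874389034
```

View pics/w15.png

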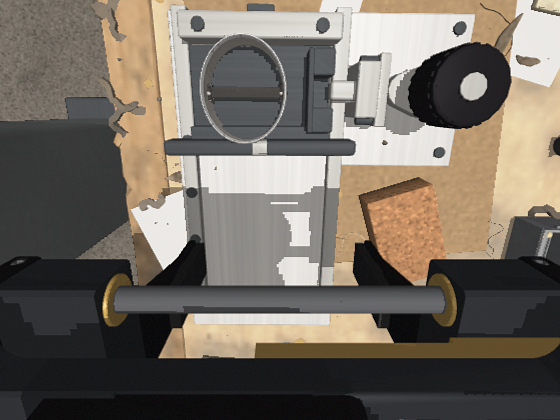

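View pics/t15.png

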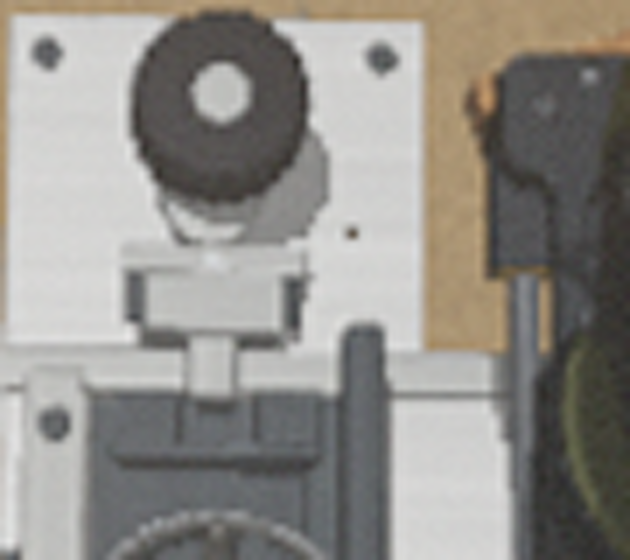

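Run:
```python
from h import *
a=cv2.imread("pics/top0.png",0).astype(float);a6=cv2.imread("pics/t6.png",0).astype(float);b=cv2.imread("pics/t15r.png",0).astype(float)
for n,i in (("0",a),("6",a6),("15",b)): print(n,list(zip(range(220,246),i[220:246,303:307].mean(1).round().astype(int))))
for v in (227,228,229,230,231,232,235,236,237,238,239): print(v,[ (84+1e3*(ray("top",(305,v),z)[0]-.5938)+.0) for z in (.029,.043)])
u=ctrl.get_state()
im=cv2.imread("pics/w15.png");cv2.imwrite("pics/w15c.png",cv2.resize(im[40:140,290:420],None,fx=6,fy=6,interpolation=cv2.INTER_CUBIC))
```

```text
0 [(220, np.int64(171)), (221, np.int64(172)), (222, np.int64(170)), (223, np.int64(172)), (224, np.int64(172)), (225, np.int64(173)), (226, np.int64(170)), (227, np.int64(128)), (228, np.int64(158)), (229, np.int64(142)), (230, np.int64(102)), (231, np.int64(111)), (232, np.int64(164)), (233, np.int64(180)), (234, np.int64(184)), (235, np.int64(150)), (236, np.int64(112)), (237, np.int64(179)), (238, np.int64(196)), (239, np.int64(193)), (240, np.int64(194)), (241, np.int64(196)), (242, np.int64(197)), (243, np.int64(197)), (244, np.int64(197)), (245, np.int64(196))]
6 [(220, np.int64(180)), (221, np.int64(182)), (222, np.int64(181)), (223, np.int64(183)), (224, np.int64(183)), (225, np.int64(182)), (226, np.int64(180)), (227, np.int64(135)), (228, np.int64(167)), (229, np.int64(150)), (230, np.int64(104)), (231, np.int64(114)), (232, np.int64(173)), (233, np.int64(190)), (234, np.int64(195)), (235, np.int64(158)), (236, np.int64(120)), (237, np.int64(104)), (238, np.int64(98)), (239, np.int64(100)), (240, np.int64(99)), (241, np.int64(99)), (242, np.int64(99)), (243, np.int64(101))
[... 665 characters left out ...]
26.62094791587947)]
228 [np.float64(26.606917768834982), np.float64(24.639425662467502)]
229 [np.float64(24.59824386928137), np.float64(22.65915047410364)]
230 [np.float64(22.590833724912144), np.float64(20.680121173903423)]
231 [np.float64(20.584686143467124), np.float64(18.702336586462508)]
232 [np.float64(18.579799934184933), np.float64(16.72579553785495)]
235 [np.float64(12.572697654144179), np.float64(10.803621907893344)]
236 [np.float64(10.572845055805388), np.float64(8.832043304838152)]
237 [np.float64(8.574247898230624), np.float64(6.8617023930757455)]
238 [np.float64(6.576904999605091), np.float64(4.892598007499785)]
239 [np.float64(4.580815179596783), np.float64(2.924728984465972)]
```

View pics/w15c.png

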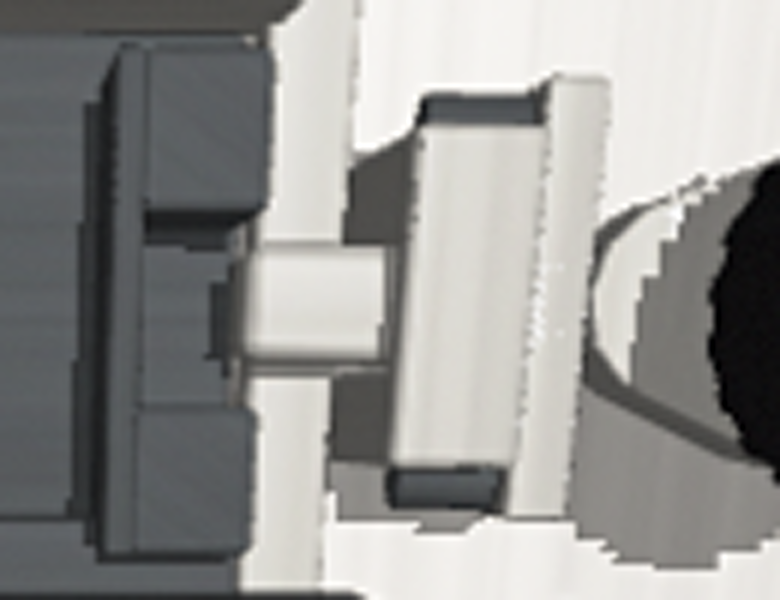

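The bolt's tip edge moved 7.0 px × 1.97 mm ≈ 13.8 mm of the 14 mm full lift. The cam nose bears on the bolt's plate right on its centre line (crop (590,295) against bolt centre row 300). Quick check that the carriage hasn't moved, then I'll hand in.

Run:
```python
from h import *
f=lambda n:cv2.imread(n,0).astype(float)[292:296].mean(0)
a=f("pics/t6.png");b=f("pics/t15r.png");c=cv2.imread("pics/top0.png",0)
print(a[280:292].round(),b[280:292].round());print(a[318:334].round(),b[318:334].round())
s=ctrl.get_state();print(s["ft_force"],s["qd"],s["position"])
ctrl.close_job()
```

```text
[166. 168. 169. 167. 169. 166. 141. 157. 164. 160. 160. 160.] [172. 173. 173. 173. 175. 172. 146. 163. 169. 166. 164. 166.]
[153. 154. 128.  98. 133. 118.  88.  60.  66.  76.  76.  75.  78.  75.
  76.  64.] [156. 156. 157. 156. 142.  93.  81.  99. 100.  96.  96.  82. 150. 189.
 194. 195.]
[ 0.2539  0.3576 -0.0644] [ 0.0011  0.0005  0.0018  0.0131 -0.0015 -0.0016  0.0013] [0.4802 0.0672 0.1234]
the job is handed in; nothing more can be done
```

The feed slide is set and the job is handed in at about 20 s of the 72 s allowed. No verdict was reported.

**What I did**
- I pushed the carriage at the bright band with the fingers shut. It slid squarely at 4–8 N until it met the stop. Going from 12 N to 25 N moved it only 0.3 mm more, and the bolt was still drawn back at that point.
- I gripped the knob and turned it about 116° clockwise, then opened the gripper and rose clear. The angle came from a wrist-camera estimate of the cam nose.

**Last checks**
- **Carriage:** at home, the slot centre was within about 1 mm of the bolt's line. In the later pictures the bolt stands in the slot.
- **Bolt:** the top camera showed the tip edge had moved about 13.8 mm out of 14 mm full lift. The wrist camera showed the cam nose on the bolt's centre line.
- **Robot:** it touches nothing; it stands about 60 mm above the carriage with the force reading near zero.
- **Bystanders:** none of my moves came near them, and they showed no change in the pictures I viewed. I did not measure their positions.

**Checks that disagreed or failed**
- A direct reading of the tip's top edge from one wrist view gave x ≈ 9.5 mm, where 5 mm is expected. The drawn-back reading was also 2–3 mm too large, so I put it down to a rounded edge and calibration, and relied on the 13.8 mm difference instead.
- The final before/after comparison of the carriage's position was inconclusive, because the gripper covered part of the earlier picture. That "not moved" result rests on the views above.

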